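Rock the pendulum angle gauge to its set mark on the sprung stud

TASK

Lift the angle gauge off the aluminium offcut by its rubber post, gripping it lightly (no more than about 25 N), and set it upright with the middle of its sole on the brass head of the sprung stud, pressing gently so that the stud sinks only part-way and does not bottom. Then rock the gauge on the stud, in the plane of its dial, until the swinging pointer settles over the red mark, and finish while still holding it there, the stud still pressed part-way. Leave the other things on the bench where they are.

Things in the scene. Friction and masses are not known exactly. Their poses are not given: they have to be found in the camera images.
- gauge: Pendulum angle gauge, 0.3 to 0.45 kg: white dial housing with blue frame, 90 mm wide (its y), 26 mm thick (its x), on a flat dark steel sole 96 x 36 x 10 mm; housing top 100 mm above the sole's underside; a black rubber post 22 x 22 mm stands on it from 100 to 150 mm. Origin: middle of the sole's underside; z up along the post, x normal to the dial. Both faces carry the same dial, pointer and mark. Rocking it means turning it about its x axis.
- gauge_grip (a point): Centre of the gauge's rubber post, 125 mm above the sole's underside (25 mm below the post's top, 25 mm above the housing's top). Axes as the gauge.
- pointer (a joint): Angle (rad) of the gauge's freely swinging black pointer with brass bob, relative to the housing, about the gauge's +x axis; the pivot is 88 mm above the sole. 0 = along the housing's centre line, positive = tip towards the gauge's +y. The pointer hangs plumb, so when the gauge is turned by +a about its +x axis the pointer settles at -a; it swings a second or two before it settles.
- mark (a joint): Angle (rad) at which the red mark tab stands on the dial, same zero and sense as the pointer; always on the gauge's +y side, 0.14 to 0.32. Stiff, does not move in use. The tab is 7.6 mm wide, about 0.06 rad to either side.
- pointer_tip (a point): End of the pointer, 62 mm from its pivot.
- mark_tip (a point): Middle of the red tab's working line, 62 mm from the pivot.
- base: Fixed knurled steel canister closure, 104 mm diameter, 35 mm high, carrying the upright stud at its centre. Origin: centre of its underside.
- stud_tip (a point): Top of the stud's rounded brass head, 85 mm above the bench when not pressed; moves down with the stud. The head is uneven: a 30 mm ball with a second, 20 mm ball on one side (13 mm off-centre, its top 4 mm lower).
- stud (a joint): How far the stud is pressed down (m): 0 = up, 0.016 = bottomed. Spring: about 1 N to start it, 300 N/m beyond that.
- offcut: Aluminium offcut 70 (x) x 130 (y) x 20 mm high, on which the gauge stands at the start, both roughly in line. Origin: centre of its underside. Leave in place.
- cup: Steel cup, 64 mm diameter, 55 mm high; origin at its underside. Bystander.
- collar: Flat brass collar, 68 mm outside, 14 mm high; origin at its underside. Bystander.
- closure: Second steel closure, 100 mm diameter, 36 mm high, no stud; origin at its underside. Bystander.
- driver: Black-handled screwdriver lying on the bench. Bystander.
- wrench: Steel wrench lying on the bench. Bystander.
- jar: White jar with grey cap, 56 mm diameter, 70 mm high; origin at its underside. Bystander.
There are look-alikes about, which are no part of the job. Leave any brown or green look-alike of the base alone.

How it is judged:
By the outcome, as a careful person would: the job done as asked, in the order asked, and still so for the second after the job is handed in, while the arm keeps its last pose, push and grip.
It also fails if it takes over 45 s, if anything falls off the work surface, if the arm or the gripper's body presses on something with over 40 N, if the wrist force passes 120 N, or if a joint passes its speed limit or range.

ROBOT

A 7-joint arm with a two-finger parallel gripper is mounted at the origin on the work surface. World frame = base frame: x ahead of the robot, y to its left, z up, the work surface at z = 0. Lengths are in m, angles in degrees, forces in N, time in s.
With the tool pointing down it reaches from about 0.425 to 0.875 m from the base axis. Payload 4.7 kg.
Tool frame: the origin (TCP) lies at the very end of the fingers, on their centre line; the grasp point (between the pads) lies env.tcp_to_grasp behind it (env.tcp_to_grasp is the distance from the TCP to the grasp point, in m); z points along the fingers, x is the direction in which the jaws open and shut, and the axes are right-handed (so a half turn about z gives the same grasp; the last joint's range is limited). The gripper opens to 87 mm and grips with 3 to 60 N. Pads are 19 mm wide; open, the fingers measure 117 mm over their backs; the gripper's body (75 mm by 190 mm) begins 51 mm behind the grasp point.
Start: joints at [72.829, 18.392, -4.016, 83.108, 1.295, 78.541, -3.26], TCP at [0.201, -0.618, 0.223] pointing down, gripper open.
Joint ranges: [-163.93, 163.93], [-17.29, 119.83], [-79.2, 71.16], [3.27, 140.29], [-89.18, 269.18], [5.43, 117.66], [-154.24, 154.24]. Speed limits (degrees/s): [147.25, 147.25, 180, 180, 180, 180, 180].

INTERFACE

Orientations are given as [roll, pitch, yaw] about the fixed x, y, z axes, in that order (R = Rz(yaw) Ry(pitch) Rx(roll)).
In Python, from cell import env gives the robot as it stands. The module is installed in compiled form; this text tells all that it offers.
- The arm moves only by the tool send_rows, never from a script. Its argument "steps" is a list of rows, each a list of 3 entries, a list of its own where there are three numbers: the shift along the tool's x, y, z in m, then the turn, a rotation vector about the tool's x, y, z in rad, then the finger opening in m, from 0 to 0.087. A call has exactly 5 rows; each row is the pose to reach, as a shift and turn from the pose commanded when the call began, along the tool's axes at that moment; what a row does not reach only later rows make up. A row lasts 1/12 s, in which the tool goes at most 41.7 mm and 7.16 degrees, less where a joint would pass 70% of its speed; a pose out of reach is approached as far as the arm can. A call with a gripper value outside its range is refused whole. The fingers move at their own pace and stop on an object; "grip_force" is the grip in N (left out, the last holds). Time passes only in rows, so rows that repeat a pose let the fingers close, or fill a call up. It gives the time, the measured TCP pose, the force and the opening at its end, in the units of the state.
- env.get_obs(): the state, without advancing time (a new reading comes with each control period).
- env.read_camera(name): name is "side" or "top"; returns a dict with "pixels" (480x640x3 uint8, red, green, blue), "fx", "fy", "cx", "cy" (pixels), "k1" (the pictures are not rectified: a ray, as slopes to the right and down, at radius r is drawn at 1 + k1 r^2 times it, then the intrinsics apply), "position" and "rotation" of the camera in the world. Camera axes: x right, y up, looking along -z (the intrinsics and any distortion apply to the point x, -y, -z); pixel columns grow to the right and rows downward; lengths in m; the calibration is good to about 2 mm. A picture is of the moment at which its call begins. There is no depth.
- env.sign_off(): hands the job in, once; it reports no verdict.
The state is a dict: "time_s": time; "qpos": joint angles; "joint_velocities": joint speeds; "effort": joint torques, N m; "tool_pos": TCP position; "tool_rot": TCP orientation; "force": force on the tool from outside, world axes, zero at the start; "wrist_torque": the same for the moment, N m; "grip_width": finger opening in m.
Only numpy, scipy, OpenCV 4.12 (cv2) and the standard library are available. Lean on these libraries where they do the work, as an engineer would, in place of code of your own. Each camera call takes 0.05 s, during which the arm holds its last target.

## Working session

There is one attempt and no reset: what is moved stays moved. The work goes in short steps, Python scripts to look and compute and a tool call to move; the robot and the scene stay as the last step left them, time stands still between calls to the robot, and variables do not carry over. Pictures are saved under pics/ and viewed, and the job is handed in when it is done.

Besides the shell and the picture viewer there is one more tool, called after ">>>" as a command line: name --argument value ..., lists and objects as JSON in quotes. send_rows: Moves the arm, as the interface text tells. Its arguments: {"type":"object","properties":{"steps":{"type":"array"},"grip_force":{"type":"number"}},"required":["steps"]}

```bash
mkdir -p pics
cat > h.py <<'E'
import numpy as np, cv2
from cell import env
from scipy.spatial.transform import Rotation as R
def snap(name,fn):
    c=env.read_camera(name); cv2.imwrite('pics/'+fn+'.png',c['pixels'][:,:,::-1]); 
    np.save('pics/'+fn+'.npy',{k:v for k,v in c.items()},allow_pickle=True); return c
def load(fn): return np.load('pics/'+fn+'.npy',allow_pickle=True).item()
def rot(c):
    r=np.array(c['rotation'],float)
    return r if r.shape==(3,3) else R.from_euler('xyz',r,degrees=True).as_matrix()
def K(c): return np.array([[c['fx'],0,c['cx']],[0,c['fy'],c['cy']],[0,0,1.]]),np.array([c['k1'],0,0,0.])
def ray(c,u,v):
    k,d=K(c); p=cv2.undistortPoints(np.array([[[u,v]]],float),k,d,None,None,None).ravel() if 0 else cv2.undistortPoints(np.array([[[u,v]]],float),k,d).ravel()
    w=rot(c)@np.array([p[0],-p[1],-1]); return np.array(c['position']),w
def onz(c,u,v,z):
    o,w=ray(c,u,v); return o+w*(z-o[2])/w[2]
def proj(c,P):
    k,d=K(c); q=(np.atleast_2d(P)-c['position'])@rot(c); s=np.c_[q[:,0],-q[:,1],-q[:,2]]
    return cv2.projectPoints(s,np.zeros(3),np.zeros(3),k,d)[0].reshape(-1,2)
def crop(fn,x0,y0,x1,y1,s,out):
    im=cv2.imread('pics/'+fn+'.png')[y0:y1,x0:x1]; cv2.imwrite('pics/'+out+'.png',cv2.resize(im,None,fx=s,fy=s,interpolation=cv2.INTER_CUBIC))
E
python3 - <<'E'
from h import *
for n in('side','top'):
    c=snap(n,n+'0'); print(n,{k:v for k,v in c.items() if k!='pixels'})
print(env.get_obs(),env.tcp_to_grasp)
E
```

```text
side {'fx': 579.2096541519625, 'fy': 579.2096541519625, 'cx': 323.14012483154136, 'cy': 241.34028711077218, 'k1': 0.0013912789242488172, 'position': array([ 0.4922888 , -0.85509577,  1.12541479]), 'rotation': array([40.39690719, -0.82202708, -2.06698599])}
top {'fx': 621.3159559219933, 'fy': 621.3159559219933, 'cx': 313.72915428786246, 'cy': 248.61262085350117, 'k1': -0.1850472655452726, 'position': array([ 0.32051557, -0.00460635,  1.43145822]), 'rotation': array([  9.46544101,   0.74524442, -91.49963905])}
{'time_s': 0.1, 'qpos': array([72.82737595, 18.43371738, -4.01457757, 83.16632371,  1.29839822,
       78.5422374 , -3.25847422]), 'joint_velocities': array([ 0.1086684 , -0.08594686,  0.01273718, -0.16939177,  0.02566928,
       -0.03761571, -0.10773908]), 'effort': array([ 2.60612687e-04, -4.92572522e+01, -4.05657962e-01, -3.13396239e+01,
       -6.41447143e-02,  3.95186828e-02,  9.71334339e-05]), 'tool_pos': array([ 0.20042203, -0.61781486,  0.22159712]), 'tool_rot': array([ 1.79990905e+02,  9.68621737e-02, -7.20165259e+01]), 'force': array([ 0.47563113,  0.07096805, -0.51865622]), 'wrist_torque': array([-0.01589248, -0.00419963,  0.02538397]), 'grip_width': 0.08693923718086266} 0.0187
```

View pics/side0.png

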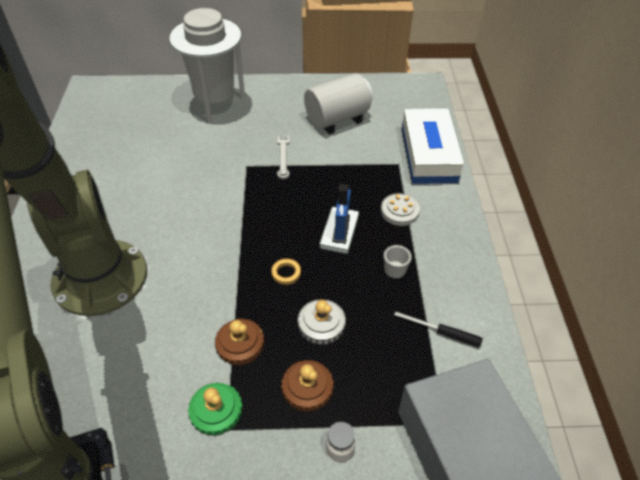

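View pics/top0.png

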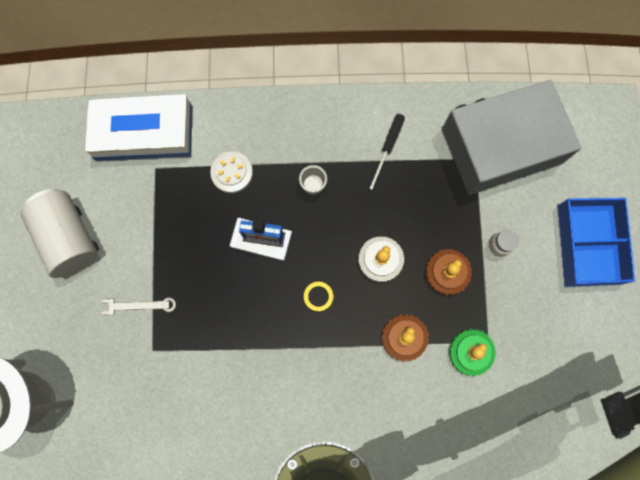

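Run:
```python
from h import *
crop('side0',290,170,390,270,6,'s0g');crop('top0',210,190,310,280,7,'t0g')
crop('side0',280,280,370,350,7,'s0b');crop('top0',340,220,430,290,8,'t0b')
```

```text
(no output)
```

View pics/s0g.png

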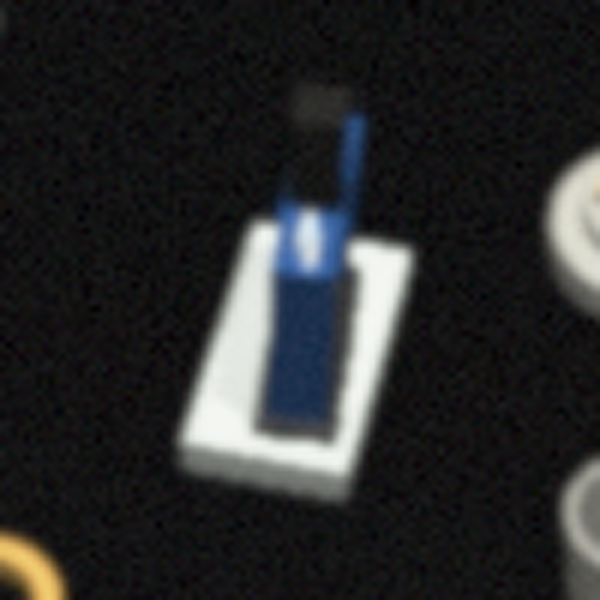

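View pics/t0g.png

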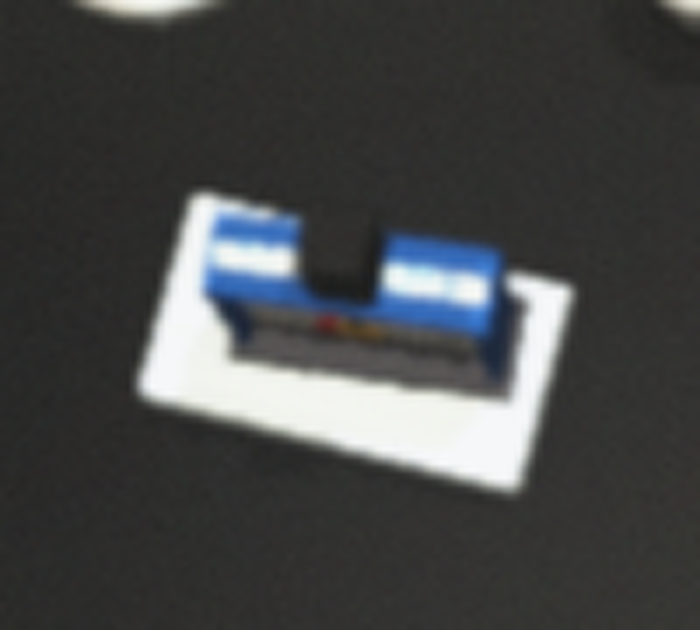

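View pics/s0b.png

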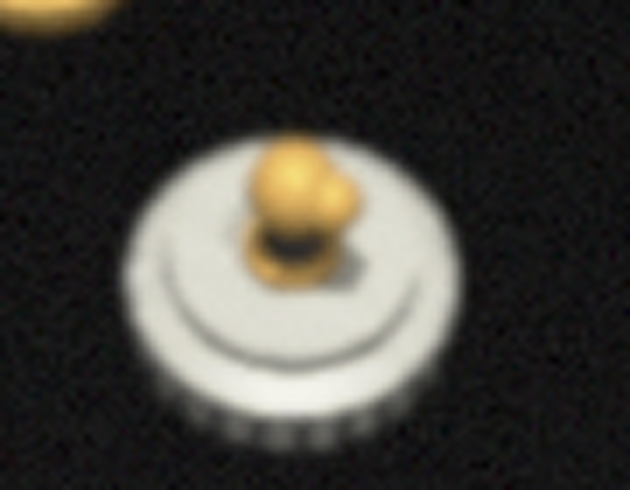

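View pics/t0b.png

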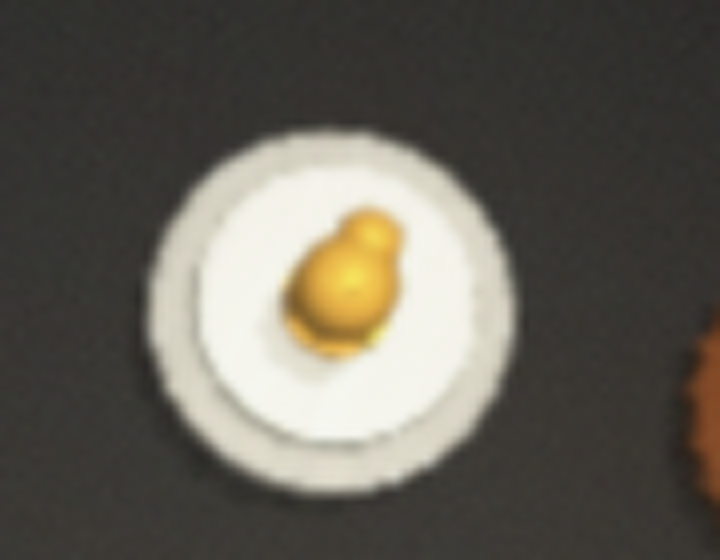

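Run:
```python
from h import *
from scipy.optimize import least_squares
s,t=load('side0'),load('top0')
S=lambda p:np.array(p)/6+[290,170]-.4; T=lambda p:np.array(p)/7+[210,190]-.4
# gauge frame pts
obs=[(t,T((215,213)),(.013,.045,.1)),(t,T((207,292)),(-.013,.045,.1)),(t,T((493,332)),(-.013,-.045,.1)),(t,T((502,250)),(.013,-.045,.1)),
 (s,S((277,275)),(-.013,-.045,.1)),(s,S((345,275)),(.013,-.045,.1)),(s,S((255,430)),(-.018,-.048,0.005)),(s,S((335,437)),(.018,-.048,.005)),
 (s,S((322,92)),(0,0,.15))]
def f(p,full=False):
    r=[]
    for c,o,g in obs:
        P=R.from_euler('z',p[2]).apply(g)+[p[0],p[1],.02]; r.append(proj(c,P)[0]-o)
    return np.ravel(r)
p=least_squares(f,[.5,.1,0],loss='soft_l1'); print(p.x,np.degrees(p.x[2])); print(p.fun.reshape(-1,2).round(1) if 0 else f(p.x).reshape(-1,2).round(1))
# base
So=lambda q:np.array(q)/7+[280,280]-.4; To=lambda q:np.array(q)/8+[340,220]-.4
def tri(a,b):
    o1,w1=ray(s,*a);o2,w2=ray(t,*b);A=np.c_[w1,-w2];k=np.linalg.lstsq(A,o2-o1,rcond=None)[0]
    P,Q=o1+k[0]*w1,o2+k[1]*w2;return (P+Q)/2,np.linalg.norm(P-Q)
print('ball',tri(So((291,184)),To((343,283))))
print('ball s z.07',onz(s,*So((291,184)),.07),'t',onz(t,*To((343,283)),.07))
print('small',onz(s,*So((337,200)),.071),onz(t,*To((372,236)),.071),tri(So((337,200)),To((372,236))))
print('rim t left/right/top/bot',[onz(t,*To(q),.03).round(4) for q in((146,310),(517,310),(330,128),(330,494))])
print('rim s l/r',[onz(s,*So(q),.03).round(4) for q in((122,272),(463,272))])
```

```text
[ 0.58800929  0.12231277 -0.14653621] -8.395906500927092
[[-0.4 -0.3]
 [-0.9  0.1]
 [-0.6 -0.8]
 [-0.3 -0.8]
 [-0.8 -0.1]
 [-1.2  0.9]
 [-0.4  0.8]
 [ 0.7  1. ]
 [-0.3  2.5]]
ball (array([ 0.52880573, -0.14475761,  0.07262128]), np.float64(0.00012201746798023869))
ball s z.07 [ 0.52883646 -0.14300369  0.07      ] t [ 0.52926867 -0.14501968  0.07      ]
small [ 0.54290288 -0.15002038  0.071     ] [ 0.5420845  -0.15357789  0.071     ] (array([ 0.54205004, -0.15302679,  0.0752594 ]), np.float64(0.0013152958667970208))
rim t left/right/top/bot [array([ 0.5292, -0.0925,  0.03  ]), array([ 0.5262, -0.1987,  0.03  ]), array([ 0.5805, -0.1474,  0.03  ]), array([ 0.475 , -0.1428,  0.03  ])]
rim s l/r [array([ 0.4753, -0.1482,  0.03  ]), array([ 0.5839, -0.1511,  0.03  ])]
```

```bash
cat >> h.py <<'E'
import json
def plan(pos,rpy,n,op=0.087,start=None):
    o=env.get_obs(); p0,r0=(np.array(o['tool_pos']),R.from_euler('xyz',o['tool_rot'],degrees=True)) if start is None else (np.array(start[0]),R.from_euler('xyz',start[1],degrees=True))
    r1=R.from_euler('xyz',rpy,degrees=True); w=(r0.inv()*r1).as_rotvec(); d=np.array(pos)-p0
    print('dist',np.linalg.norm(d).round(4),'ang',np.degrees(np.linalg.norm(w)).round(2))
    pr=lambda k:(p0+d*k/(5*n), r0*R.from_rotvec(w*k/(5*n)))
    for c in range(n):
        pa,ra=pr(5*c); rows=[]
        for k in range(1,6):
            pb,rb=pr(5*c+k); f=lambda v,m:[float(round(x,m))+0. for x in v]
            rows.append([f(ra.inv().apply(pb-pa),4),f((ra.inv()*rb).as_rotvec(),4),op])
        print(json.dumps(rows))
E
python3 - <<'E'
from h import *
plan([.588,.1223,.25],[180,0,-98.4],6)
E
```

```text
dist 0.8359 ang 26.38
[[[-0.0195, -0.0199, -0.0009], [0.0, 0.0001, 0.0153], 0.087], [[-0.039, -0.0398, -0.0018], [0.0, 0.0001, 0.0307], 0.087], [[-0.0584, -0.0597, -0.0028], [0.0001, 0.0002, 0.046], 0.087], [[-0.0779, -0.0796, -0.0037], [0.0001, 0.0002, 0.0614], 0.087], [[-0.0974, -0.0995, -0.0046], [0.0001, 0.0003, 0.0767], 0.087]]
[[[-0.0209, -0.0184, -0.0009], [0.0, 0.0001, 0.0153], 0.087], [[-0.0419, -0.0367, -0.0018], [0.0, 0.0001, 0.0307], 0.087], [[-0.0628, -0.0551, -0.0028], [0.0001, 0.0002, 0.046], 0.087], [[-0.0838, -0.0734, -0.0037], [0.0001, 0.0002, 0.0614], 0.087], [[-0.1047, -0.0918, -0.0046], [0.0001, 0.0003, 0.0767], 0.087]]
[[[-0.0223, -0.0167, -0.0009], [0.0, 0.0001, 0.0153], 0.087], [[-0.0446, -0.0334, -0.0018], [0.0, 0.0001, 0.0307], 0.087], [[-0.0669, -0.0501, -0.0028], [0.0001, 0.0002, 0.046], 0.087], [[-0.0892, -0.0668, -0.0037], [0.0001, 0.0002, 0.0614], 0.087], [[-0.1115, -0.0835, -0.0046], [0.0001, 0.0003, 0.0767], 0.087]]
[[[-0.0235, -0.0149, -0.0009], [0.0, 0.0001, 0.0153], 0.087], [[-0.047, -0.0299, -0.0019], [0.0, 0.0001, 0.0307], 0.087], [[-0.0705, -0.0448, -0.0028], [0.0001, 0.0002, 0.046], 0.087], [[-0.094, -0.0597, -0.0037], [0.0001, 0.0002, 0.0614], 0.087], [[-0.1175, -0.0747, -0.0046], [0.0001, 0.0003, 0.0767], 0.087]]
[[[-0.0246, -0.0131, -0.0009], [0.0, 0.0001, 0.0153], 0.087], [[-0.0492, -0.0262, -0.0019], [0.0, 0.0001, 0.0307], 0.087], [[-0.0737, -0.0393, -0.0028], [0.0001, 0.0002, 0.046], 0.087], [[-0.0983, -0.0524, -0.0037], [0.0001, 0.0002, 0.0614], 0.087], [[-0.1229, -0.0654, -0.0047], [0.0001, 0.0003, 0.0767], 0.087]]
[[[-0.0255, -0.0112, -0.0009], [0.0, 0.0001, 0.0153], 0.087], [[-0.051, -0.0223, -0.0019], [0.0, 0.0001, 0.0307], 0.087], [[-0.0765, -0.0335, -0.0028], [0.0001, 0.0002, 0.046], 0.087], [[-0.102, -0.0447, -0.0038], [0.0001, 0.0002, 0.0614], 0.087], [[-0.1276, -0.0558, -0.0047], [0.0001, 0.0003, 0.0767], 0.087]]
```

>>> send_rows --steps '[[[-0.01, -0.01, -0.001], [0, 0, 0.015], 0.087], [[-0.03, -0.03, -0.002], [0, 0, 0.03], 0.087], [[-0.055, -0.055, -0.003], [0, 0, 0.046], 0.087], [[-0.077, -0.078, -0.004], [0, 0, 0.06], 0.087], [[-0.1, -0.1, -0.005], [0, 0, 0.077], 0.087]]'

```text
time_s: 0.52
tool_pos: [0.2655, -0.4906, 0.2269]
tool_rot: [180.0, 0.1, -76.5]
force: [0.5, 0.5, 0.2]
grip_width: 0.0868
```

>>> send_rows --steps '[[[-0.021, -0.018, -0.001], [0, 0, 0.015], 0.087], [[-0.042, -0.037, -0.002], [0, 0, 0.03], 0.087], [[-0.063, -0.055, -0.003], [0, 0, 0.046], 0.087], [[-0.084, -0.073, -0.004], [0, 0, 0.06], 0.087], [[-0.105, -0.092, -0.005], [0, 0, 0.077], 0.087]]'

```text
time_s: 0.93
tool_pos: [0.3297, -0.3672, 0.2323]
tool_rot: [180.0, 0.0, -80.9]
force: [1.3, 0.0, -0.1]
grip_width: 0.087
```

>>> send_rows --steps '[[[-0.022, -0.017, -0.001], [0, 0, 0.015], 0.087], [[-0.045, -0.033, -0.002], [0, 0, 0.03], 0.087], [[-0.067, -0.05, -0.003], [0, 0, 0.046], 0.087], [[-0.089, -0.067, -0.004], [0, 0, 0.06], 0.087], [[-0.112, -0.083, -0.005], [0, 0, 0.077], 0.087]]'

```text
time_s: 1.35
tool_pos: [0.3941, -0.2435, 0.2373]
tool_rot: [180.0, 0.0, -85.3]
force: [0.5, 0.1, -0.2]
grip_width: 0.0871
```

>>> send_rows --steps '[[[-0.023, -0.015, -0.001], [0, 0, 0.015], 0.087], [[-0.047, -0.03, -0.002], [0, 0, 0.03], 0.087], [[-0.07, -0.045, -0.003], [0, 0, 0.046], 0.087], [[-0.094, -0.06, -0.004], [0, 0, 0.06], 0.087], [[-0.117, -0.075, -0.005], [0, 0, 0.077], 0.087]]'

```text
time_s: 1.77
tool_pos: [0.459, -0.1205, 0.2423]
tool_rot: [180.0, -0.0, -89.7]
force: [-0.0, -0.0, 0.2]
grip_width: 0.0871
```

>>> send_rows --steps '[[[-0.025, -0.013, -0.001], [0, 0, 0.015], 0.087], [[-0.049, -0.026, -0.002], [0, 0, 0.03], 0.087], [[-0.074, -0.039, -0.003], [0, 0, 0.046], 0.087], [[-0.098, -0.052, -0.004], [0, 0, 0.06], 0.087], [[-0.123, -0.065, -0.005], [0, 0, 0.077], 0.087]]'

```text
time_s: 2.18
tool_pos: [0.5233, 0.0023, 0.2473]
tool_rot: [180.0, -0.0, -94.1]
force: [-0.9, 0.3, -1.5]
grip_width: 0.0868
```

>>> send_rows --steps '[[[-0.026, -0.011, -0.001], [0, 0, 0.015], 0.087], [[-0.052, -0.022, -0.002], [0, 0, 0.03], 0.087], [[-0.08, -0.034, -0.003], [0, 0, 0.046], 0.087], [[-0.108, -0.045, -0.004], [0, 0, 0.06], 0.087], [[-0.12, -0.05, -0.004], [0, 0, 0.077], 0.087]]'

```text
time_s: 2.6
tool_pos: [0.5818, 0.1221, 0.2512]
tool_rot: [180.0, 0.2, -98.3]
force: [0.2, -0.4, -0.2]
grip_width: 0.0867
```

Run:
```python
from h import *
snap('side','side1');snap('top','top1')
o=env.get_obs();print(o['tool_pos'],o['tool_rot'],o['force'],o['time_s'],o['qpos'],o['joint_velocities'].round(1))
plan([.588,.1223,.128],[180,0,-98.4],2)
```

```text
[0.58127947 0.1211047  0.25086818] [ 1.79907160e+02  1.23662746e-01 -9.81928424e+01] [ 0.72199715  0.56651271 -0.84727073] 2.7 [  22.77731883   15.48644217  -44.51810478   87.81630689   10.76552825
   81.18564471 -120.54773761] [ 2.6 -1.8  2.2  1.7  0.4  0.9  2.7]
dist 0.1231 ang 0.26
[[[-0.0002, -0.0007, 0.0123], [0.0002, 0.0002, 0.0004], 0.087], [[-0.0004, -0.0013, 0.0246], [0.0003, 0.0004, 0.0007], 0.087], [[-0.0006, -0.002, 0.0369], [0.0005, 0.0006, 0.0011], 0.087], [[-0.0008, -0.0027, 0.0491], [0.0006, 0.0009, 0.0014], 0.087], [[-0.0009, -0.0033, 0.0614], [0.0008, 0.0011, 0.0018], 0.087]]
[[[-0.0002, -0.0007, 0.0123], [0.0002, 0.0002, 0.0004], 0.087], [[-0.0004, -0.0013, 0.0246], [0.0003, 0.0004, 0.0007], 0.087], [[-0.0006, -0.002, 0.0369], [0.0005, 0.0006, 0.0011], 0.087], [[-0.0008, -0.0026, 0.0491], [0.0006, 0.0009, 0.0014], 0.087], [[-0.001, -0.0033, 0.0614], [0.0008, 0.0011, 0.0018], 0.087]]
```

View pics/side1.png

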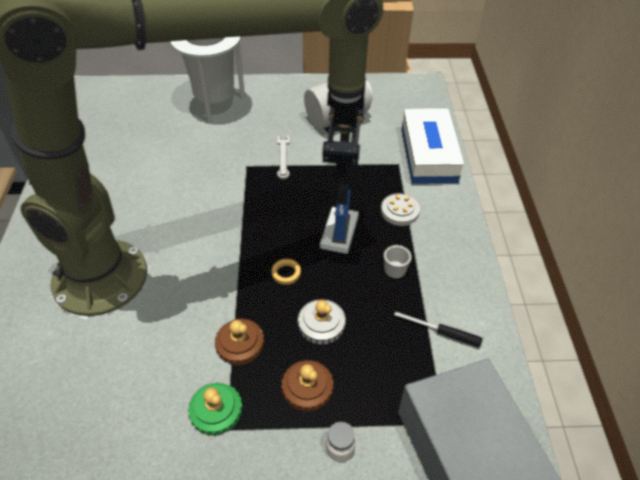

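>>> send_rows --steps '[[[0, -0.002, 0.01], [0, 0, 0.004], 0.087], [[-0.001, -0.004, 0.02], [0, 0, 0.004], 0.087], [[-0.001, -0.006, 0.035], [0, 0, 0.004], 0.087], [[-0.001, -0.007, 0.05], [0, 0, 0.004], 0.087], [[-0.001, -0.007, 0.065], [0, 0, 0.004], 0.087]]'

```text
time_s: 3.12
tool_pos: [0.5883, 0.1149, 0.1845]
tool_rot: [180.0, -0.1, -98.9]
force: [0.4, -1.0, -0.4]
grip_width: 0.0871
```

>>> send_rows --steps '[[[0, 0, 0.015], [0, 0, 0], 0.087], [[0, 0, 0.03], [0, 0, 0], 0.087], [[0, 0, 0.042], [0, 0, 0], 0.087], [[0, 0, 0.052], [0, 0, 0], 0.087], [[0, 0, 0.055], [0, 0, 0], 0.087]]'

```text
time_s: 3.53
tool_pos: [0.5874, 0.1159, 0.1291]
tool_rot: [179.8, -0.1, -98.8]
force: [-0.1, -0.0, -0.6]
grip_width: 0.087
```

Run:
```python
from h import *
snap('side','side2');snap('top','top2')
o=env.get_obs();print(o['tool_pos'],o['tool_rot'],o['force'],o['time_s'])
crop('side2',290,130,390,270,5,'s2g');crop('top2',180,150,340,280,5,'t2g')
```

```text
[0.58820581 0.11673315 0.13076804] [ 1.79931605e+02 -3.61643138e-02 -9.87563270e+01] [0.01179825 0.22578698 0.47391551] 3.6333
```

View pics/s2g.png

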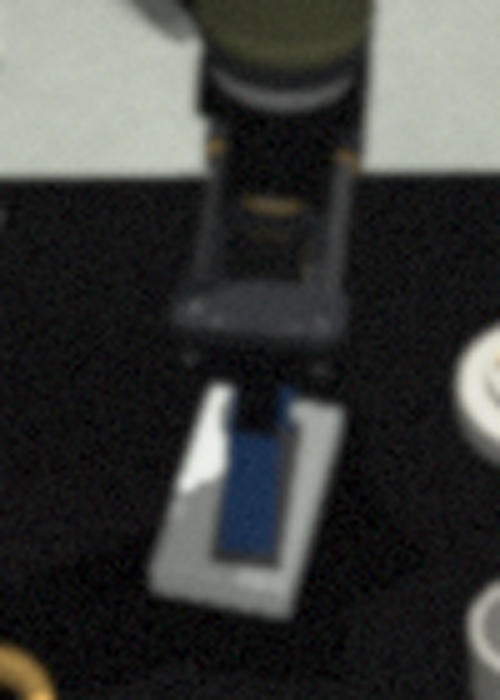

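View pics/t2g.png

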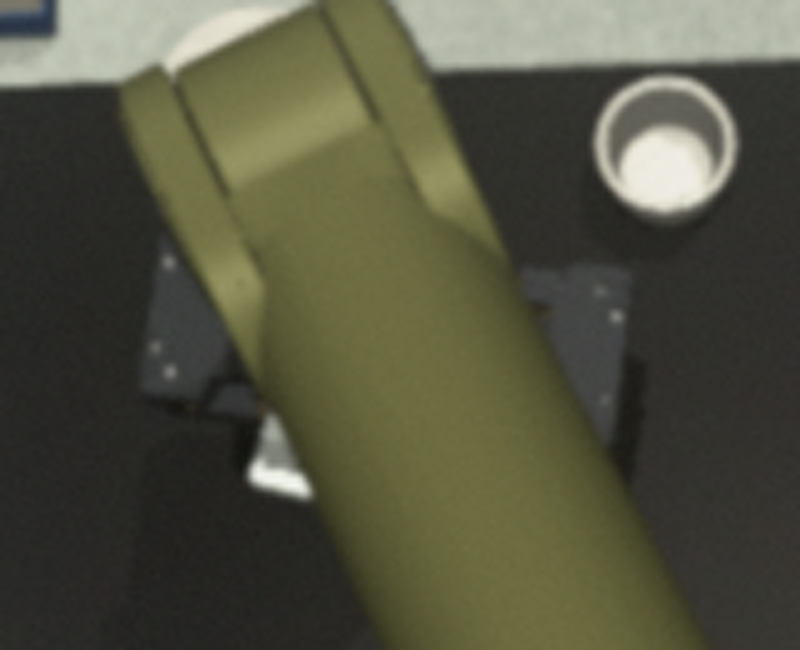

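>>> send_rows --steps '[[[-0.003, 0, 0.001], [0, 0, -0.004], 0.087], [[-0.0055, 0, 0.002], [0, 0, -0.006], 0.07], [[-0.0055, 0, 0.002], [0, 0, -0.006], 0.05], [[-0.0055, 0, 0.002], [0, 0, -0.006], 0.03], [[-0.0055, 0, 0.002], [0, 0, -0.006], 0.015]]' --grip_force 15

```text
time_s: 4.05
tool_pos: [0.5897, 0.123, 0.1299]
tool_rot: [-180.0, 0.0, -98.4]
force: [0.3, 0.7, -0.1]
grip_width: 0.0681
```

>>> send_rows --steps '[[[0, 0, 0], [0, 0, 0], 0.012], [[0, 0, 0], [0, 0, 0], 0.01], [[0, 0, 0], [0, 0, 0], 0.01], [[0, 0, 0], [0, 0, 0], 0.01], [[0, 0, 0], [0, 0, 0], 0.01]]' --grip_force 18

```text
time_s: 4.47
tool_pos: [0.5895, 0.1227, 0.1295]
tool_rot: [-180.0, -0.0, -98.4]
force: [0.1, -0.7, 0.1]
grip_width: 0.0347
```

Run:
```python
from h import *
o=env.get_obs();print(o['tool_pos'],o['tool_rot'],o['force'],o['time_s'],o['grip_width'])
```

```text
[0.58945128 0.12273058 0.12951357] [-1.79999432e+02 -7.96795668e-03 -9.83840499e+01] [ 0.06020212 -0.74731253  0.07966148] 4.4667 0.034701229268815484
```

>>> send_rows --steps '[[[0, 0, 0], [0, 0, 0], 0.01], [[0, 0, 0], [0, 0, 0], 0.01], [[0, 0, 0], [0, 0, 0], 0.01], [[0, 0, 0], [0, 0, 0], 0.01], [[0, 0, 0], [0, 0, 0], 0.01]]'

```text
time_s: 4.88
tool_pos: [0.5896, 0.1227, 0.1295]
tool_rot: [-180.0, -0.0, -98.4]
force: [0.2, -0.9, -0.6]
grip_width: 0.0224
```

>>> send_rows --steps '[[[0, 0, -0.005], [0, 0, 0], 0.01], [[0, 0, -0.012], [0, 0, 0], 0.01], [[0, 0, -0.02], [0, 0, 0], 0.01], [[0, 0, -0.03], [0, 0, 0], 0.01], [[0, 0, -0.04], [0, 0, 0], 0.01]]'

```text
time_s: 5.3
tool_pos: [0.5894, 0.123, 0.1706]
tool_rot: [180.0, -0.0, -98.4]
force: [-0.2, -0.4, -3.8]
grip_width: 0.0219
```

Run:
```python
from h import *
o=env.get_obs();print(o['tool_pos'],o['tool_rot'],o['force'],o['wrist_torque'],o['time_s'],o['grip_width'])
snap('side','side3')
crop('side3',290,100,390,270,4,'s3g')
```

```text
[0.58936451 0.12296328 0.17055964] [ 1.79996854e+02 -6.58816858e-04 -9.83669566e+01] [-0.23123016 -0.39647961 -3.80187167] [ 0.06095294  0.00488716 -0.07822476] 5.3 0.021909215655167198
```

View pics/s3g.png

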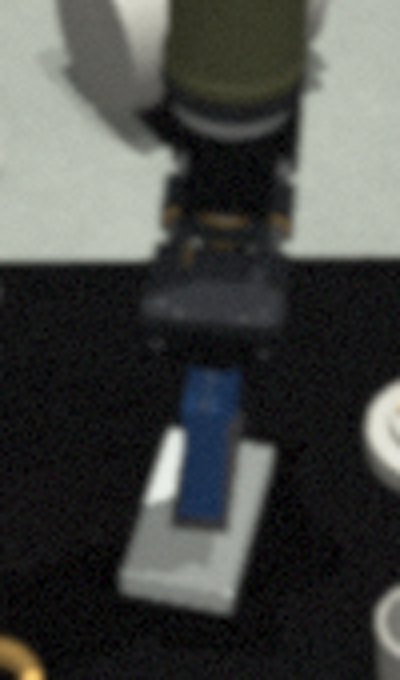

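Run:
```python
from h import *
plan([.5285,-.145,.232],[180,0,-15],6,.01)
```

```text
dist 0.2817 ang 83.37
[[[0.0092, 0.0007, -0.002], [-0.0001, -0.0001, -0.0485], 0.01], [[0.0183, 0.0015, -0.004], [-0.0002, -0.0001, -0.097], 0.01], [[0.0275, 0.0022, -0.0059], [-0.0004, -0.0002, -0.1455], 0.01], [[0.0366, 0.003, -0.0079], [-0.0005, -0.0003, -0.194], 0.01], [[0.0458, 0.0037, -0.0099], [-0.0006, -0.0003, -0.2425], 0.01]]
[[[0.0087, 0.0029, -0.002], [-0.0001, -0.0001, -0.0485], 0.01], [[0.0174, 0.0058, -0.004], [-0.0002, -0.0001, -0.097], 0.01], [[0.0261, 0.0088, -0.0059], [-0.0004, -0.0002, -0.1455], 0.01], [[0.0348, 0.0117, -0.0079], [-0.0005, -0.0003, -0.194], 0.01], [[0.0435, 0.0146, -0.0099], [-0.0006, -0.0003, -0.2425], 0.01]]
[[[0.0077, 0.0049, -0.002], [-0.0001, -0.0001, -0.0485], 0.01], [[0.0155, 0.0099, -0.004], [-0.0002, -0.0001, -0.097], 0.01], [[0.0232, 0.0148, -0.0059], [-0.0004, -0.0002, -0.1455], 0.01], [[0.031, 0.0197, -0.0079], [-0.0005, -0.0003, -0.194], 0.01], [[0.0387, 0.0246, -0.0099], [-0.0006, -0.0003, -0.2425], 0.01]]
[[[0.0063, 0.0066, -0.002], [-0.0001, -0.0001, -0.0485], 0.01], [[0.0127, 0.0133, -0.004], [-0.0002, -0.0001, -0.097], 0.01], [[0.019, 0.0199, -0.0059], [-0.0004, -0.0002, -0.1455], 0.01], [[0.0253, 0.0266, -0.0079], [-0.0005, -0.0003, -0.194], 0.01], [[0.0317, 0.0332, -0.0099], [-0.0006, -0.0003, -0.2425], 0.01]]
[[[0.0046, 0.008, -0.002], [-0.0001, -0.0001, -0.0485], 0.01], [[0.0091, 0.0159, -0.0039], [-0.0002, -0.0001, -0.097], 0.01], [[0.0137, 0.0239, -0.0059], [-0.0004, -0.0002, -0.1455], 0.01], [[0.0182, 0.0319, -0.0079], [-0.0005, -0.0003, -0.194], 0.01], [[0.0228, 0.0399, -0.0099], [-0.0006, -0.0003, -0.2425], 0.01]]
[[[0.0025, 0.0088, -0.002], [-0.0001, -0.0001, -0.0485], 0.01], [[0.005, 0.0177, -0.0039], [-0.0002, -0.0001, -0.097], 0.01], [[0.0075, 0.0265, -0.0059], [-0.0004, -0.0002, -0.1455], 0.01], [[0.01, 0.0353, -0.0079], [-0.0005, -0.0003, -0.194], 0.01], [[0.0125, 0.0442, -0.0098], [-0.0006, -0.0003, -0.2425], 0.01]]
```

>>> send_rows --steps '[[[0.005, 0, -0.004], [0, 0, -0.03], 0.01], [[0.014, 0.001, -0.008], [0, 0, -0.07], 0.01], [[0.024, 0.002, -0.012], [0, 0, -0.12], 0.01], [[0.035, 0.003, -0.016], [0, 0, -0.18], 0.01], [[0.046, 0.004, -0.02], [0, 0, -0.242], 0.01]]'

```text
time_s: 5.77
tool_pos: [0.5787, 0.0777, 0.1903]
tool_rot: [-180.0, -0.0, -84.3]
force: [-0.2, 0.4, -4.4]
grip_width: 0.0217
```

>>> send_rows --steps '[[[0.009, 0.003, -0.004], [0, 0, -0.048], 0.01], [[0.017, 0.006, -0.008], [0, 0, -0.097], 0.01], [[0.026, 0.009, -0.012], [0, 0, -0.145], 0.01], [[0.035, 0.012, -0.016], [0, 0, -0.194], 0.01], [[0.0435, 0.0145, -0.02], [0, 0, -0.242], 0.01]]'

```text
time_s: 6.18
tool_pos: [0.5684, 0.0328, 0.2103]
tool_rot: [-180.0, -0.0, -70.5]
force: [0.2, -0.1, -3.6]
grip_width: 0.0221
```

>>> send_rows --steps '[[[0.008, 0.005, -0.002], [0, 0, -0.048], 0.01], [[0.0155, 0.01, -0.004], [0, 0, -0.097], 0.01], [[0.023, 0.015, -0.006], [0, 0, -0.145], 0.01], [[0.031, 0.02, -0.008], [0, 0, -0.194], 0.01], [[0.0385, 0.0245, -0.01], [0, 0, -0.242], 0.01]]'

```text
time_s: 6.6
tool_pos: [0.5581, -0.0116, 0.2202]
tool_rot: [-180.0, -0.0, -56.6]
force: [0.6, 0.0, -3.4]
grip_width: 0.0219
```

>>> send_rows --steps '[[[0.006, 0.007, -0.002], [0, 0, -0.048], 0.01], [[0.013, 0.013, -0.004], [0, 0, -0.097], 0.01], [[0.019, 0.02, -0.006], [0, 0, -0.145], 0.01], [[0.025, 0.027, -0.008], [0, 0, -0.194], 0.01], [[0.0315, 0.033, -0.01], [0, 0, -0.242], 0.01]]'

```text
time_s: 7.02
tool_pos: [0.5476, -0.0559, 0.2302]
tool_rot: [180.0, -0.0, -42.8]
force: [-0.8, -0.0, -4.1]
grip_width: 0.0221
```

>>> send_rows --steps '[[[0.005, 0.008, 0], [0, 0, -0.048], 0.01], [[0.009, 0.016, 0], [0, 0, -0.097], 0.01], [[0.014, 0.024, 0], [0, 0, -0.145], 0.01], [[0.018, 0.032, 0], [0, 0, -0.194], 0.01], [[0.023, 0.04, 0], [0, 0, -0.242], 0.01]]'

```text
time_s: 7.43
tool_pos: [0.5373, -0.1007, 0.2301]
tool_rot: [180.0, -0.0, -28.9]
force: [0.8, 1.3, -4.3]
grip_width: 0.0221
```

>>> send_rows --steps '[[[0.003, 0.01, 0], [0, 0, -0.055], 0.01], [[0.006, 0.021, 0], [0, 0, -0.12], 0.01], [[0.01, 0.033, 0], [0, 0, -0.18], 0.01], [[0.012, 0.041, 0], [0, 0, -0.225], 0.01], [[0.0125, 0.044, 0], [0, 0, -0.242], 0.01]]'

```text
time_s: 7.85
tool_pos: [0.5266, -0.147, 0.23]
tool_rot: [179.9, -0.0, -15.2]
force: [0.5, -0.5, -4.4]
grip_width: 0.022
```

>>> send_rows --steps '[[[0, 0, 0], [0, 0, 0], 0.01], [[0, 0, 0], [0, 0, 0], 0.01], [[0, 0, 0], [0, 0, 0], 0.01], [[0, 0, 0], [0, 0, 0], 0.01], [[0, 0, 0], [0, 0, 0], 0.01]]'

```text
time_s: 8.27
tool_pos: [0.5272, -0.1444, 0.2296]
tool_rot: [-180.0, -0.0, -15.1]
force: [-0.5, -0.7, -4.0]
grip_width: 0.0218
```

Run:
```python
from h import *
o=env.get_obs();print(o['tool_pos'],o['tool_rot'],o['force'],o['wrist_torque'],o['time_s'],o['grip_width'])
snap('side','side4');snap('top','top4')
crop('side4',250,180,390,350,5,'s4g')
```

```text
[ 0.52717564 -0.14435896  0.22961588] [-1.79997573e+02 -7.63346692e-03 -1.51324492e+01] [-0.46605408 -0.73816759 -3.97376116] [-0.01824007 -0.0510288  -0.02408155] 8.2667 0.02176177784159621
```

View pics/s4g.png

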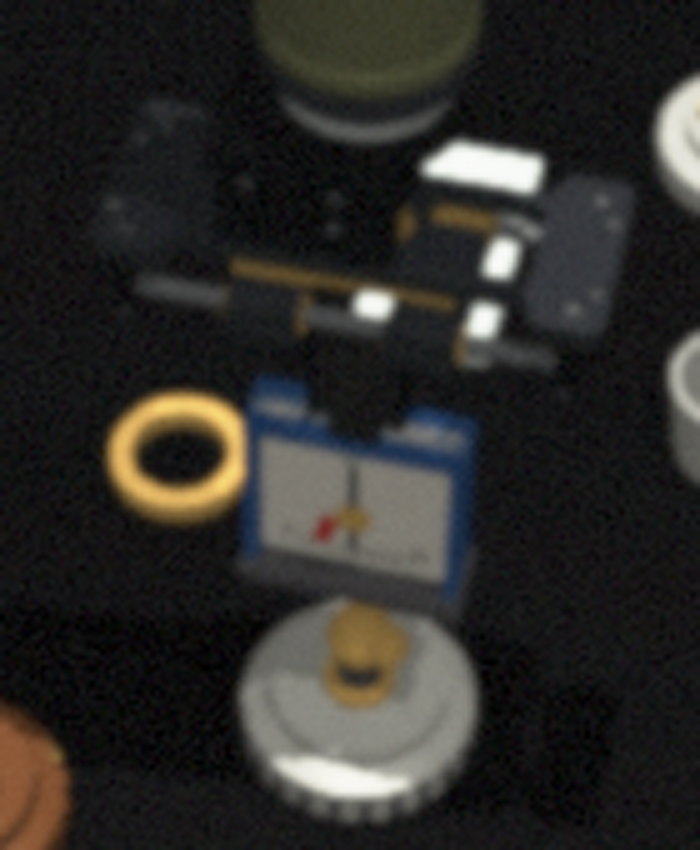

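View pics/top4.png

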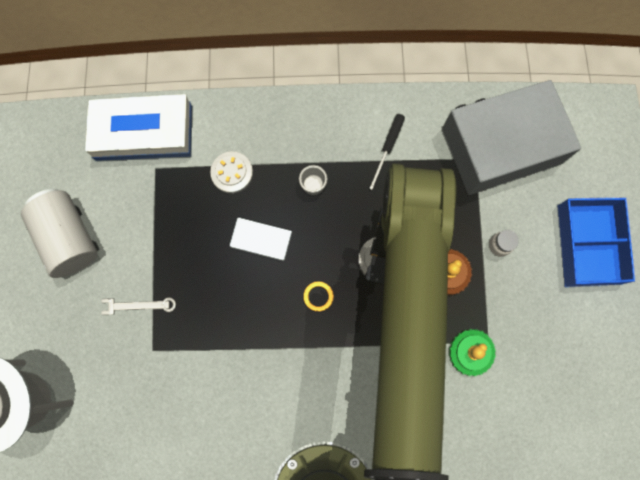

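```bash
cat >> h.py <<'E'
def gpose(o,h=.1095,off=(0,0)):
    Rt=R.from_euler('xyz',o['tool_rot'],degrees=True).as_matrix()
    # gauge z=-tool z, gauge y = -tool x , gauge x = y x z
    gz=-Rt[:,2]; gy=-Rt[:,0]; gx=np.cross(gy,gz); G=np.c_[gx,gy,gz]
    return np.array(o['tool_pos'])+Rt[:,2]*h+gx*off[0]+gy*off[1],G
E
python3 - <<'E'
from h import *
crop('side4',285,245,355,310,11,'s4z')
o=env.get_obs(); p,G=gpose(o); print(p); c=load('side4')
pts={'h+y':(-.013,.045,.1),'h-y':(-.013,-.045,.1),'s+y':(-.018,.048,0.01),'s-y':(-.018,-.048,0.01),'s-y0':(-.018,-.048,0),'s+y0':(-.018,.048,0),'piv':(-.013,0,.088),'tip0':(-.013,0,.026),'m.2':(-.013,.062*np.sin(.2),.088-.062*np.cos(.2)),'m.3':(-.013,.062*np.sin(.3),.088-.062*np.cos(.3)),'postTop+':(-.011,.011,.1),'postTop-':(-.011,-.011,.1)}
for k,v in pts.items(): print(k,((proj(c,p+G@v)[0]-[285,245])*11+5).round(0))
E
```

```text
[ 0.52710912 -0.14466659  0.12007223]
h+y [144. 223.]
h-y [632. 317.]
s+y [131. 532.]
s-y [624. 630.]
s-y0 [622. 660.]
s+y0 [132. 562.]
piv [386. 311.]
tip0 [383. 511.]
m.2 [319. 494.]
m.3 [288. 483.]
postTop+ [330. 250.]
postTop- [449. 273.]
```

View pics/s4z.png

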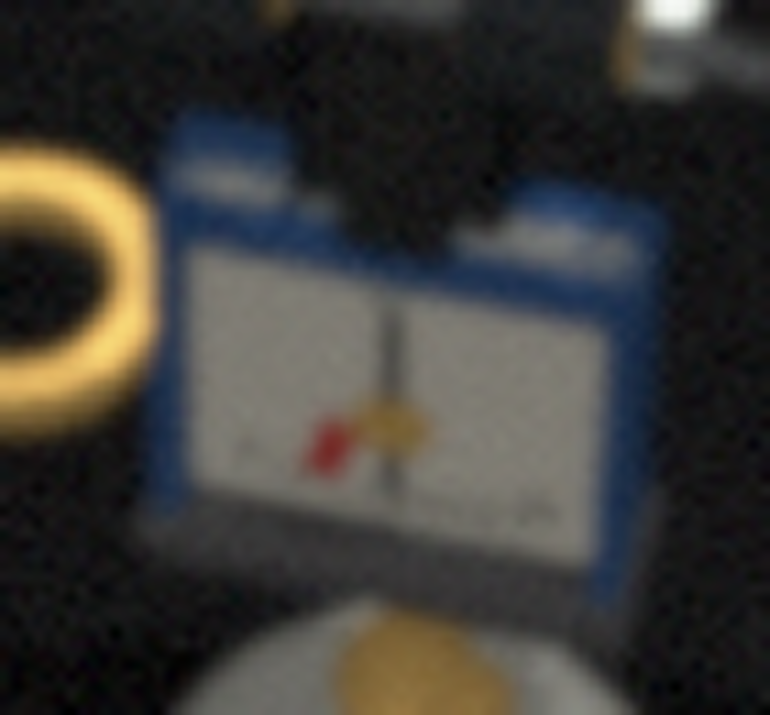

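```bash
cat >> h.py <<'E'
def overlay(fn,o,x0,y0,x1,y1,s,out,off=(0,0),ma=None,h=.1095):
    c=load(fn); im=c['pixels'][y0:y1,x0:x1,::-1]; im=cv2.resize(im,None,fx=s,fy=s,interpolation=cv2.INTER_CUBIC)
    im=cv2.convertScaleAbs(im,alpha=1.6,beta=20)
    p,G=gpose(o,h,off)
    def L(a,b,col):
        q=[tuple(int(z) for z in ((proj(c,p+G@np.array(v))[0]-[x0,y0]+.5)*s)) for v in(a,b)]; cv2.line(im,q[0],q[1],col,1)
    def box(X,Y,z0,z1,col):
        for z in(z0,z1):
            C=[(-X,-Y,z),(-X,Y,z),(X,Y,z),(X,-Y,z)]
            for i in range(4): L(C[i],C[(i+1)%4],col)
        for q in C: L((q[0],q[1],z0),(q[0],q[1],z1),col)
    box(.018,.048,0,.01,(0,255,0)); box(.013,.045,.01,.1,(255,255,0)); 
    if ma is not None: L((-.013,0,.088),(-.013,.062*np.sin(ma),.088-.062*np.cos(ma)),(0,255,255))
    cv2.imwrite('pics/'+out+'.png',im)
E
python3 - <<'E'
from h import *
overlay('side4',env.get_obs(),285,245,355,310,11,'s4o',ma=.25)
E
```

View pics/s4o.png

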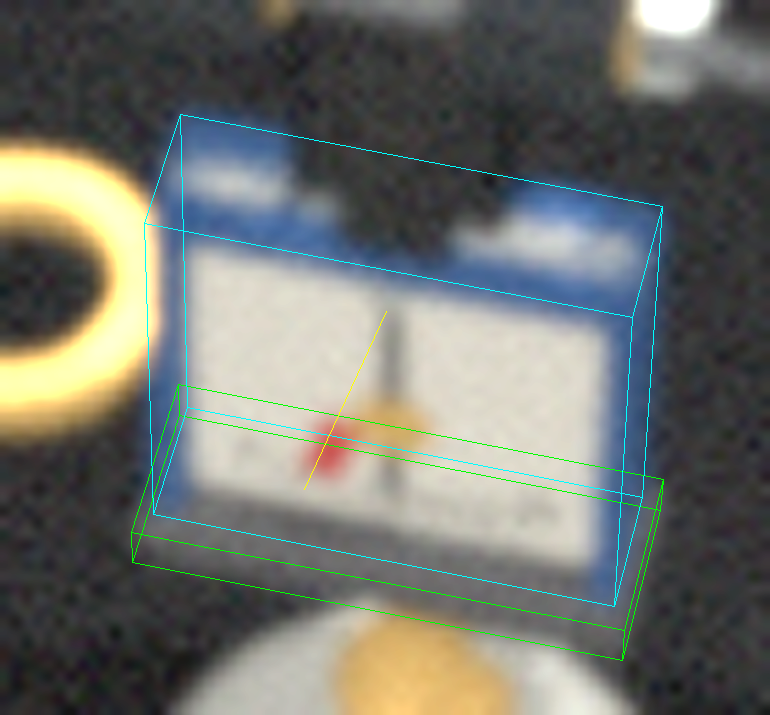

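>>> send_rows --steps '[[[0, 0, 0.006], [0, 0, 0], 0.01], [[0, 0, 0.013], [0, 0, 0], 0.01], [[0, 0, 0.02], [0, 0, 0], 0.01], [[0, 0, 0.026], [0, 0, 0], 0.01], [[0, 0, 0.03], [0, 0, 0], 0.01]]'

```text
time_s: 8.78
tool_pos: [0.5263, -0.145, 0.1981]
tool_rot: [-180.0, 0.1, -15.2]
force: [-1.1, 0.0, -3.6]
grip_width: 0.0221
```

>>> send_rows --steps '[[[0, 0, 0.0], [0, 0, 0], 0.01], [[0, 0, 0], [0, 0, 0], 0.01], [[0, 0, 0], [0, 0, 0], 0.01], [[0, 0, 0], [0, 0, 0], 0.01], [[0, 0, 0], [0, 0, 0], 0.01]]'

```text
time_s: 9.2
tool_pos: [0.5273, -0.1452, 0.1999]
tool_rot: [180.0, -0.0, -15.2]
force: [-0.7, 0.2, -4.6]
grip_width: 0.0216
```

Run:
```python
from h import *
f=[]
c=snap('side','side5')
for i in range(6): f.append(env.get_obs()['force']);env.read_camera('side')
o=env.get_obs();print(o['tool_pos'],o['tool_rot'],np.mean(f,0),o['time_s'],o['grip_width'])
overlay('side5',o,285,245,355,330,9,'s5o',ma=.25)
crop('side5',285,245,355,330,9,'s5')
```

```text
[ 0.52699949 -0.14515305  0.19958019] [ 1.79993868e+02 -5.38062594e-03 -1.51841991e+01] [-0.01897908 -0.11706295 -4.21233202] 9.55 0.02202794730024198
```

View pics/s5o.png

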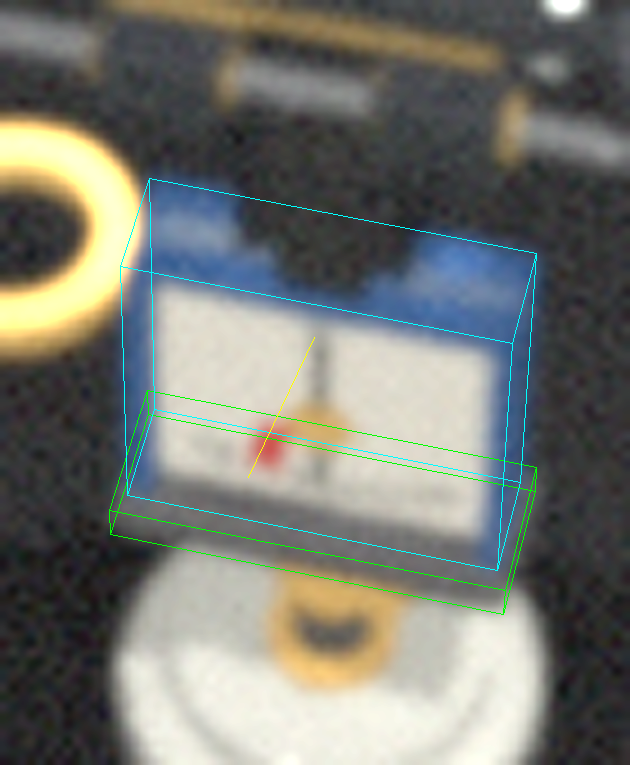

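>>> send_rows --steps '[[[0, 0, 0.003], [0, 0, 0], 0.01], [[0, 0, 0.006], [0, 0, 0], 0.01], [[0, 0, 0.008], [0, 0, 0], 0.01], [[0, 0, 0.01], [0, 0, 0], 0.01], [[0, 0, 0.012], [0, 0, 0], 0.01]]'

```text
time_s: 9.97
tool_pos: [0.5272, -0.1452, 0.1877]
tool_rot: [180.0, -0.0, -15.2]
force: [-0.2, 0.2, -0.7]
grip_width: 0.0219
```

>>> send_rows --steps '[[[0, 0, 0.0], [0, 0, 0], 0.01], [[0, 0, 0], [0, 0, 0], 0.01], [[0, 0, 0], [0, 0, 0], 0.01], [[0, 0, 0], [0, 0, 0], 0.01], [[0, 0, 0], [0, 0, 0], 0.01]]'

```text
time_s: 10.38
tool_pos: [0.5271, -0.1452, 0.1877]
tool_rot: [180.0, -0.0, -15.2]
force: [0.4, 0.4, -1.4]
grip_width: 0.0218
```

Run:
```python
from h import *
f=[];w=[]
c=snap('side','side6')
for i in range(8): o=env.get_obs();f.append(o['force']);w.append(o['wrist_torque']);env.read_camera('side')
o=env.get_obs();print(o['tool_pos'],o['tool_rot'],np.mean(f,0),np.mean(w,0),o['time_s'],o['grip_width'])
overlay('side6',o,285,245,355,330,9,'s6o',ma=.25)
```

```text
[ 0.52709836 -0.14512747  0.18760916] [ 1.79994662e+02 -1.67196305e-02 -1.51798987e+01] [ 0.23535462 -0.34736296 -0.71449602] [-0.03870714 -0.24245775 -0.00075143] 10.8333 0.021884335803893786
```

View pics/s6o.png

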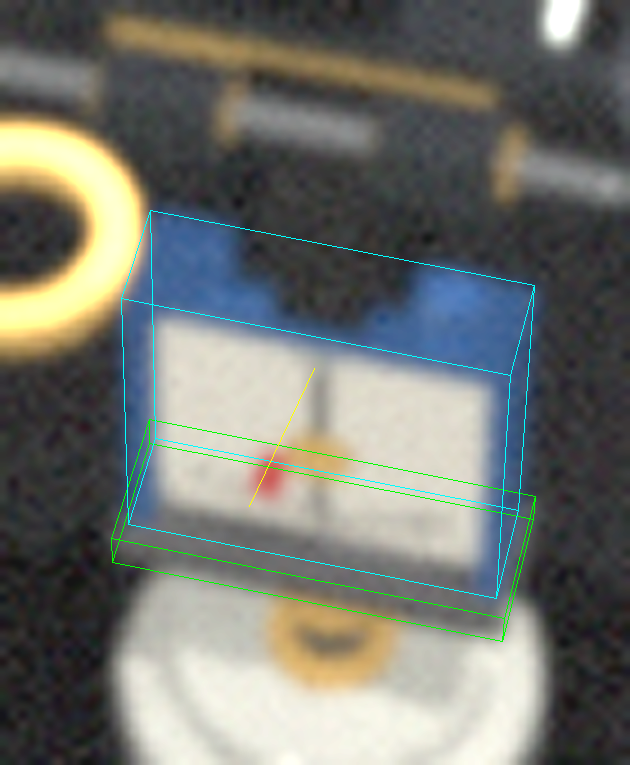

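>>> send_rows --steps '[[[-0.0031, 0, 0], [0, 0.025, 0], 0.01], [[-0.0062, 0, 0.0002], [0, 0.05, 0], 0.01], [[-0.0093, 0, 0.0003], [0, 0.075, 0], 0.01], [[-0.0124, 0, 0.0006], [0, 0.1, 0], 0.01], [[-0.0155, 0, 0.001], [0, 0.125, 0], 0.01]]'

```text
time_s: 11.25
tool_pos: [0.5125, -0.141, 0.1869]
tool_rot: [-180.0, -7.3, -15.2]
force: [1.7, 0.2, -0.7]
grip_width: 0.0221
```

>>> send_rows --steps '[[[-0.0031, 0, 0], [0, 0.025, 0], 0.01], [[-0.0062, 0, 0.0002], [0, 0.05, 0], 0.01], [[-0.0093, 0, 0.0003], [0, 0.075, 0], 0.01], [[-0.0124, 0, 0.0006], [0, 0.1, 0], 0.01], [[-0.0155, 0, 0.001], [0, 0.125, 0], 0.01]]'

```text
time_s: 11.67
tool_pos: [0.4974, -0.137, 0.1838]
tool_rot: [180.0, -14.4, -15.2]
force: [0.9, 0.6, -2.0]
grip_width: 0.0219
```

>>> send_rows --steps '[[[0, 0, 0.0], [0, 0, 0], 0.01], [[0, 0, 0], [0, 0, 0], 0.01], [[0, 0, 0], [0, 0, 0], 0.01], [[0, 0, 0], [0, 0, 0], 0.01], [[0, 0, 0], [0, 0, 0], 0.01]]'

```text
time_s: 12.08
tool_pos: [0.4966, -0.1372, 0.1829]
tool_rot: [-180.0, -14.2, -15.2]
force: [-3.6, -0.6, -0.9]
grip_width: 0.0224
```

>>> send_rows --steps '[[[0, 0, 0.0], [0, 0, 0], 0.01], [[0, 0, 0], [0, 0, 0], 0.01], [[0, 0, 0], [0, 0, 0], 0.01], [[0, 0, 0], [0, 0, 0], 0.01], [[0, 0, 0], [0, 0, 0], 0.01]]'

```text
time_s: 12.5
tool_pos: [0.4972, -0.137, 0.1835]
tool_rot: [-180.0, -14.3, -15.2]
force: [-2.8, -0.1, -1.5]
grip_width: 0.0219
```

>>> send_rows --steps '[[[0, 0, 0.0], [0, 0, 0], 0.01], [[0, 0, 0], [0, 0, 0], 0.01], [[0, 0, 0], [0, 0, 0], 0.01], [[0, 0, 0], [0, 0, 0], 0.01], [[0, 0, 0], [0, 0, 0], 0.01]]'

```text
time_s: 12.92
tool_pos: [0.4973, -0.137, 0.1836]
tool_rot: [180.0, -14.3, -15.2]
force: [-2.8, -0.5, -1.0]
grip_width: 0.022
```

Run:
```python
from h import *
f=[];w=[];im=[]
c=snap('side','side7')
for i in range(8): o=env.get_obs();f.append(o['force']);w.append(o['wrist_torque']);im.append(env.read_camera('side')['pixels'].astype(float))
o=env.get_obs();print(o['tool_pos'],o['tool_rot'],np.mean(f,0),np.mean(w,0),o['time_s'],o['grip_width'])
p,G=gpose(o);print('sole',p,'ballc',p-.015*G[:,2],'tilt',np.arcsin(-G[2,1]), 'x-tilt',G[2,0])
c['pixels']=np.mean(im,0).astype(np.uint8);np.save('pics/side7m.npy',c,allow_pickle=True)
overlay('side7m',o,285,245,355,330,9,'s7o')
cv2.imwrite('pics/s7z.png',cv2.convertScaleAbs(cv2.resize(c['pixels'][255:310,290,None,::-1] if 0 else c['pixels'][260:312,290:350,::-1],None,fx=13,fy=11.5,interpolation=cv2.INTER_CUBIC),alpha=1.5,beta=10))
```

```text
[ 0.49734965 -0.13707161  0.18363272] [179.99847982 -14.32872738 -15.18258874] [-3.24201488 -0.24334267 -1.03338964] [ 0.08829877  1.27755585 -0.07767941] 13.3667 0.02212923593222029
sole [ 0.5235026  -0.14417168  0.07753907] ballc [ 0.5270852  -0.14514429  0.06300569] tilt 0.25008347043639945 x-tilt -2.5706755165715023e-05
```

View pics/s7o.png

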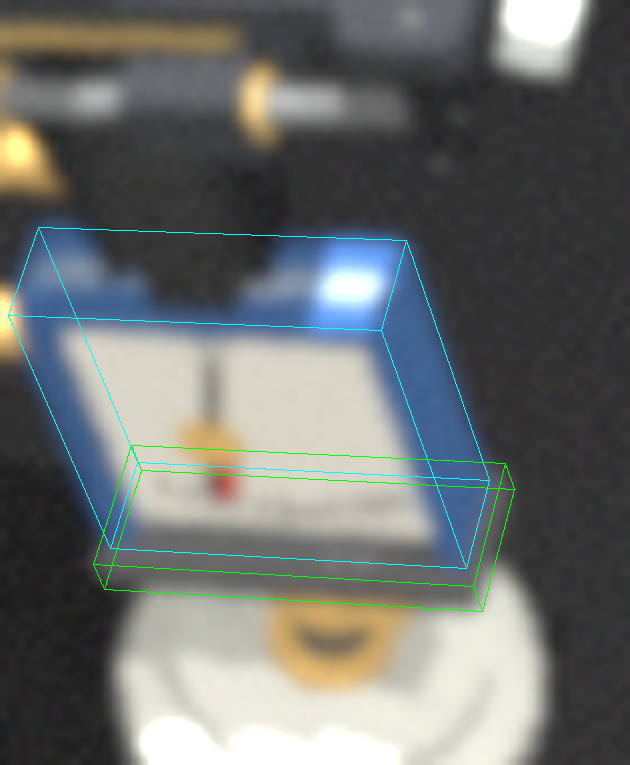

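View pics/s7z.png

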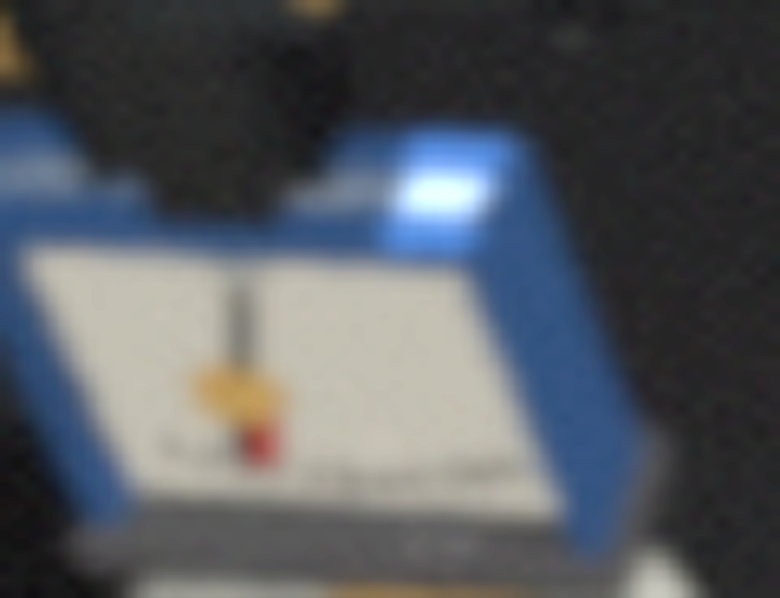

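Run:
```python
from h import *
def an(fn,o,off=(0,0),ma=''):
    c=load(fn); I=c['pixels'].astype(float); p,G=gpose(o)
    red=np.clip(I[...,0]-1.3*np.maximum(I[...,1],I[...,2])-10,0,None); red[:, :290]=0; red[:,335:]=0; red[:278]=0; red[:305+0]=red[:305]; red[306:]=0
    v,u=np.mgrid[:480,:640]; m=red.sum(); ru,rv=(u*red).sum()/m,(v*red).sum()/m
    # pointer darkness: rows between pivot and bob
    def plane(uu,vv,dx,dy,face=-.013):
        P0=p+G@np.array([face,0,0]); oo,w=ray(c,uu-dx,vv-dy); t=((P0-oo)@G[:,0])/(w@G[:,0]); q=G.T@(oo+t*w-p); return q[1],q[2]
    for dx,dy in((0,0),(.7,-.8),(1,-1)):
        y,z=plane(ru,rv,dx,dy); print(fn,'red px',(round(ru,2),round(rv,2)),'bias',dx,dy,'y',y.round(4),'r',np.hypot(y,.088-z).round(4),'ang',np.arctan2(y,.088-z).round(3))
    return c,p,G
mk=lambda pos,rot:dict(tool_pos=pos,tool_rot=rot)
a=mk([.52717564,-.14435896,.22961588],[180,0,-15.13]); an('side4',a)
b=mk([.52699949,-.14515305,.19958],[180,0,-15.18]); an('side5',b)
d=mk([.5271,-.14513,.18761],[180,0,-15.18]); an('side6',d)
```

```text
side4 red px (np.float64(314.62), np.float64(285.32)) bias 0 0 y 0.0102 r 0.0471 ang 0.218
side4 red px (np.float64(314.62), np.float64(285.32)) bias 0.7 -0.8 y 0.0117 r 0.0506 ang 0.233
side4 red px (np.float64(314.62), np.float64(285.32)) bias 1 -1 y 0.0123 r 0.0517 ang 0.24
side5 red px (np.float64(314.5), np.float64(294.01)) bias 0 0 y 0.0102 r 0.0468 ang 0.22
side5 red px (np.float64(314.5), np.float64(294.01)) bias 0.7 -0.8 y 0.0117 r 0.0504 ang 0.234
side5 red px (np.float64(314.5), np.float64(294.01)) bias 1 -1 y 0.0123 r 0.0515 ang 0.242
side6 red px (np.float64(314.54), np.float64(297.29)) bias 0 0 y 0.0102 r 0.0468 ang 0.219
side6 red px (np.float64(314.54), np.float64(297.29)) bias 0.7 -0.8 y 0.0117 r 0.0505 ang 0.234
side6 red px (np.float64(314.54), np.float64(297.29)) bias 1 -1 y 0.0123 r 0.0515 ang 0.242
```

>>> send_rows --steps '[[[0.0006, 0, 0], [0, -0.005, 0], 0.01], [[0.0015, 0, 0], [0, -0.012, 0], 0.01], [[0.0025, 0, 0], [0, -0.02, 0], 0.01], [[0.0034, 0, 0], [0, -0.027, 0], 0.01], [[0.0037, 0, 0], [0, -0.03, 0], 0.01]]'

```text
time_s: 13.78
tool_pos: [0.5014, -0.138, 0.1848]
tool_rot: [-180.0, -12.6, -15.2]
force: [-2.2, 0.1, -1.6]
grip_width: 0.022
```

>>> send_rows --steps '[[[0, 0, 0.0], [0, 0, 0], 0.01], [[0, 0, 0], [0, 0, 0], 0.01], [[0, 0, 0], [0, 0, 0], 0.01], [[0, 0, 0], [0, 0, 0], 0.01], [[0, 0, 0], [0, 0, 0], 0.01]]'

```text
time_s: 14.2
tool_pos: [0.5011, -0.1379, 0.1848]
tool_rot: [180.0, -12.7, -15.2]
force: [-1.0, 0.9, -0.7]
grip_width: 0.0221
```

>>> send_rows --steps '[[[0, 0, 0.0], [0, 0, 0], 0.01], [[0, 0, 0], [0, 0, 0], 0.01], [[0, 0, 0], [0, 0, 0], 0.01], [[0, 0, 0], [0, 0, 0], 0.01], [[0, 0, 0], [0, 0, 0], 0.01]]'

```text
time_s: 14.62
tool_pos: [0.501, -0.138, 0.1847]
tool_rot: [180.0, -12.6, -15.2]
force: [-1.4, 1.6, -1.0]
grip_width: 0.0217
```

>>> send_rows --steps '[[[0, 0, 0.0], [0, 0, 0], 0.01], [[0, 0, 0], [0, 0, 0], 0.01], [[0, 0, 0], [0, 0, 0], 0.01], [[0, 0, 0], [0, 0, 0], 0.01], [[0, 0, 0], [0, 0, 0], 0.01]]'

```text
time_s: 15.03
tool_pos: [0.5009, -0.138, 0.1846]
tool_rot: [-180.0, -12.6, -15.2]
force: [-0.6, 0.3, -1.4]
grip_width: 0.0219
```

```bash
cat >> h.py <<'E'
def look(n,N=8):
    f=[];w=[];im=[]; c=snap('side',n)
    for i in range(N): o=env.get_obs();f.append(o['force']);w.append(o['wrist_torque']);im.append(env.read_camera('side')['pixels'].astype(float))
    o=env.get_obs();print(o['tool_pos'],o['tool_rot'],np.mean(f,0),np.mean(w,0),o['time_s'],o['grip_width'])
    p,G=gpose(o);print('sole',p,'ballc',p-.015*G[:,2],'tilt',np.arcsin(-G[2,1]), 'x-tilt',G[2,0])
    c['pixels']=np.clip(np.mean(im,0),0,255).astype(np.uint8);np.save('pics/'+n+'m.npy',c,allow_pickle=True)
    cv2.imwrite('pics/'+n+'z.png',cv2.convertScaleAbs(cv2.resize(c['pixels'][274:304,290:330,::-1],None,fx=19,fy=19,interpolation=cv2.INTER_CUBIC),alpha=1.5,beta=10))
    return c,o
E
python3 - <<'E'
from h import *
look('side8')
E
```

```text
[ 0.50087081 -0.1380339   0.18459398] [179.99819828 -12.61961957 -15.18375725] [ 0.37351811  0.80981618 -0.88916113] [0.31310755 0.17705271 0.0819036 ] 15.4833 0.02191179215148439
sole [ 0.52395804 -0.14430311  0.07773928] ballc [ 0.52712067 -0.1451619   0.06310165] tilt 0.22025391188584573 x-tilt -3.068627968256382e-05
```

View pics/side8z.png

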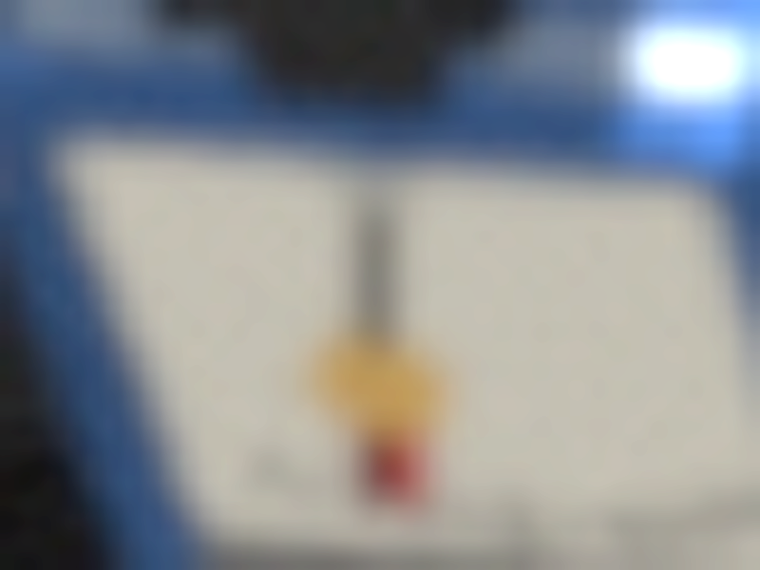

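Run:
```python
from h import *
for n in('side7m','side8m'):
    I=load(n)['pixels'].astype(int); print(n)
    for r in (285,287,289,294,297,298,299,300): print(r,' '.join('%d/%d'%(I[r,u,0],I[r,u,1]) for u in range(303,316)))
I=load('side6')['pixels'].astype(int)
for r in (294,296,297,298,299,300): print(r,' '.join('%d/%d'%(I[r,u,0],I[r,u,1]) for u in range(309,325)))
```

```text
side7m
285 124/121 123/120 122/119 116/113 102/100 92/90 102/100 116/114 123/120 124/121 123/120 123/121 123/121
287 124/121 124/121 122/119 117/115 99/97 83/82 96/94 116/112 124/120 124/121 125/122 124/122 125/122
289 123/120 124/121 124/121 117/114 98/96 81/80 95/93 115/112 123/120 123/121 124/121 124/121 124/121
294 123/119 123/114 121/105 121/99 119/95 120/97 122/97 122/100 121/104 122/113 123/119 123/120 122/120
297 119/116 122/119 121/117 117/112 105/96 94/73 99/60 109/68 116/90 122/112 123/120 124/121 124/121
298 112/110 118/115 116/113 111/108 98/93 84/65 90/44 107/58 115/86 120/110 123/119 123/119 123/120
299 111/108 114/111 111/108 105/102 96/92 87/71 92/54 104/62 112/88 117/108 120/117 119/116 120/117
300 118/115 116/113 112/109 109/106 104/101 97/87 97/76 104/79 109/93 114/108 113/110 112/109 112/109
side8m
285 124/121 123/121 124/121 123/120 118/116 106/103 91/90 96/95 113/110 121/118 123/121 123/121 124/121
287 125/122 124/121 124/121 124/121 118/115 104/101 84/82 92/90 113/111 123/120 124/121 124/121 125/122
289 123/120 124/121 124/122 123/120 119/116 103/100 84/81 92/
[... 602 characters left out ...]
0 124/108 124/107 118/98 120/99 115/94 115/95 117/100 120/106 123/112 125/119
296 125/122 128/123 128/124 125/114 123/96 116/62 118/57 118/72 120/91 119/96 119/95 123/100 119/97 121/98 120/105 125/115
297 123/120 120/118 121/117 125/109 119/79 117/56 116/49 119/75 119/96 122/103 116/96 116/95 119/100 121/103 122/111 123/115
298 119/116 117/113 119/112 118/99 118/74 115/50 116/54 120/85 122/106 118/106 112/102 104/91 113/101 121/112 126/118 130/123
299 118/114 115/113 115/108 114/98 117/81 117/66 116/71 119/94 120/108 118/113 103/98 97/92 109/103 121/117 124/120 126/124
300 116/113 118/113 114/111 115/107 117/100 115/90 115/90 116/102 115/109 111/108 99/96 89/86 102/99 116/116 125/121 126/123
```

>>> send_rows --steps '[[[0, 0, 0.0], [0, 0, 0], 0.01], [[0, 0, 0], [0, 0, 0], 0.01], [[0, 0, 0], [0, 0, 0], 0.01], [[0, 0, 0], [0, 0, 0], 0.01], [[0, 0, 0], [0, 0, 0], 0.01]]'

```text
time_s: 15.9
tool_pos: [0.5008, -0.138, 0.1846]
tool_rot: [180.0, -12.6, -15.2]
force: [0.4, 0.6, -0.8]
grip_width: 0.0223
```

>>> send_rows --steps '[[[0, 0, 0.0], [0, 0, 0], 0.01], [[0, 0, 0], [0, 0, 0], 0.01], [[0, 0, 0], [0, 0, 0], 0.01], [[0, 0, 0], [0, 0, 0], 0.01], [[0, 0, 0], [0, 0, 0], 0.01]]'

```text
time_s: 16.32
tool_pos: [0.5008, -0.138, 0.1845]
tool_rot: [180.0, -12.6, -15.2]
force: [1.2, 0.5, -1.1]
grip_width: 0.0222
```

Run:
```python
from h import *
c,o=look('side9',10)
overlay('side9m',o,285,245,355,330,9,'s9o',ma=.22)
snap('top','top9')
I=c['pixels'].astype(int)
for r in (287,297,298,299): print(r,' '.join('%d/%d'%(I[r,u,0],I[r,u,1]) for u in range(303,316)))
```

```text
[ 0.50078608 -0.13802493  0.18453836] [179.99722242 -12.60778042 -15.18289728] [ 0.52257325  0.90731601 -1.23166618] [ 0.36690758 -0.02124297  0.06759234] 16.8667 0.02177759881033727
sole [ 0.5238516  -0.1442898   0.07767872] ballc [ 0.52701127 -0.145148    0.06304041] tilt 0.22004727977514357 x-tilt -4.730898111932058e-05
287 124/121 124/122 124/122 123/120 119/117 104/102 86/84 95/92 114/112 124/121 124/121 124/121 124/121
297 119/116 118/115 121/118 122/118 118/112 107/96 92/71 95/60 110/74 120/96 122/113 123/119 124/121
298 113/111 111/108 116/113 117/115 114/110 101/93 82/63 87/47 106/65 118/94 121/112 123/119 124/121
299 114/111 112/110 114/112 113/110 112/108 101/95 84/69 88/56 105/70 114/92 117/109 119/116 120/117
```

View pics/s9o.png

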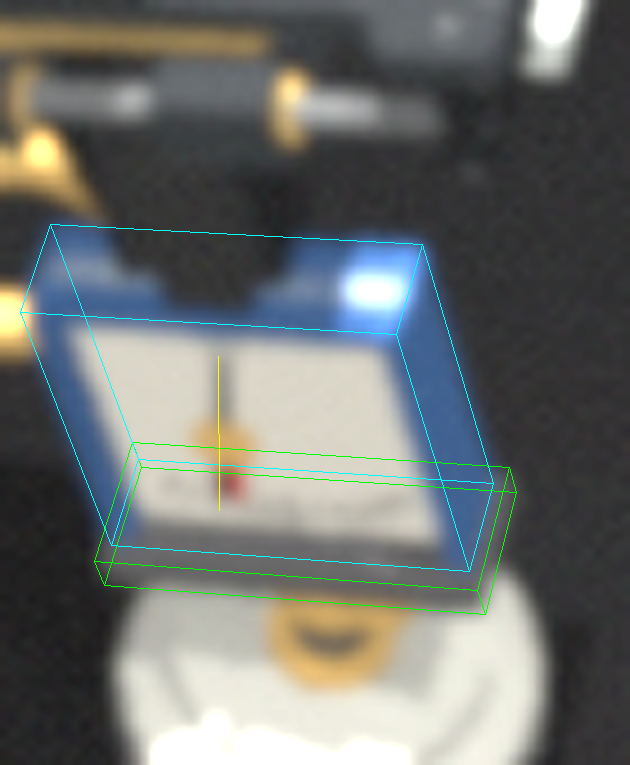

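View pics/side9.png

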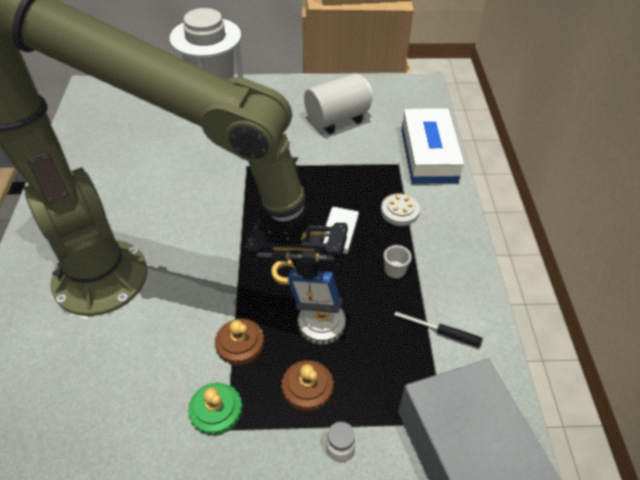

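>>> send_rows --steps '[[[0.0004, 0, 0], [0, -0.003, 0], 0.01], [[0.0009, 0, 0], [0, -0.007, 0], 0.01], [[0.0013, 0, 0], [0, -0.01, 0], 0.01], [[0.0016, 0, 0], [0, -0.013, 0], 0.01], [[0.0016, 0, 0], [0, -0.013, 0], 0.01]]'

```text
time_s: 17.33
tool_pos: [0.5022, -0.1385, 0.1848]
tool_rot: [-180.0, -11.8, -15.2]
force: [0.1, 0.8, -1.0]
grip_width: 0.022
```

>>> send_rows --steps '[[[0, 0, 0.0], [0, 0, 0], 0.01], [[0, 0, 0], [0, 0, 0], 0.01], [[0, 0, 0], [0, 0, 0], 0.01], [[0, 0, 0], [0, 0, 0], 0.01], [[0, 0, 0], [0, 0, 0], 0.01]]'

```text
time_s: 17.75
tool_pos: [0.5022, -0.1384, 0.1848]
tool_rot: [180.0, -11.9, -15.2]
force: [0.1, 1.3, -2.2]
grip_width: 0.0217
```

>>> send_rows --steps '[[[0, 0, 0.0], [0, 0, 0], 0.01], [[0, 0, 0], [0, 0, 0], 0.01], [[0, 0, 0], [0, 0, 0], 0.01], [[0, 0, 0], [0, 0, 0], 0.01], [[0, 0, 0], [0, 0, 0], 0.01]]'

```text
time_s: 18.17
tool_pos: [0.5022, -0.1384, 0.1848]
tool_rot: [180.0, -11.9, -15.2]
force: [-0.3, 0.4, -0.7]
grip_width: 0.022
```

>>> send_rows --steps '[[[0, 0, 0.0], [0, 0, 0], 0.01], [[0, 0, 0], [0, 0, 0], 0.01], [[0, 0, 0], [0, 0, 0], 0.01], [[0, 0, 0], [0, 0, 0], 0.01], [[0, 0, 0], [0, 0, 0], 0.01]]'

```text
time_s: 18.58
tool_pos: [0.5022, -0.1384, 0.1849]
tool_rot: [180.0, -11.9, -15.2]
force: [-0.2, 0.8, -1.4]
grip_width: 0.0215
```

Run:
```python
from h import *
c,o=look('side10',16)
I=c['pixels'].astype(int)
for r in (287,296,297,298,299): print(r,' '.join('%d/%d'%(I[r,u,0],I[r,u,1]) for u in range(304,317)))
```

```text
[ 0.50225418 -0.13843146  0.18487769] [179.99425948 -11.85735632 -15.17923902] [-0.34644159  0.75060695 -1.12840945] [0.28402116 0.31136545 0.04110118] 19.4333 0.022128543571229984
sole [ 0.52396594 -0.14433334  0.07771418] ballc [ 0.52694015 -0.14514181  0.06303425] tilt 0.20694990833834634 x-tilt -9.805317536409897e-05
287 124/121 125/121 124/121 123/121 117/114 99/97 82/81 96/94 115/112 123/120 124/121 124/121 124/122
296 122/120 123/120 123/118 122/112 119/100 112/85 108/81 112/87 119/97 122/109 123/117 124/120 123/121
297 117/115 120/117 120/116 119/111 114/95 101/71 90/59 100/71 114/92 121/111 124/119 125/122 124/121
298 112/110 116/113 115/111 114/106 110/91 94/62 79/44 91/59 110/89 120/111 122/118 123/120 123/120
299 115/112 114/111 113/109 113/106 108/93 93/69 81/54 92/63 108/89 116/108 117/114 119/116 118/115
```

View pics/side10z.png

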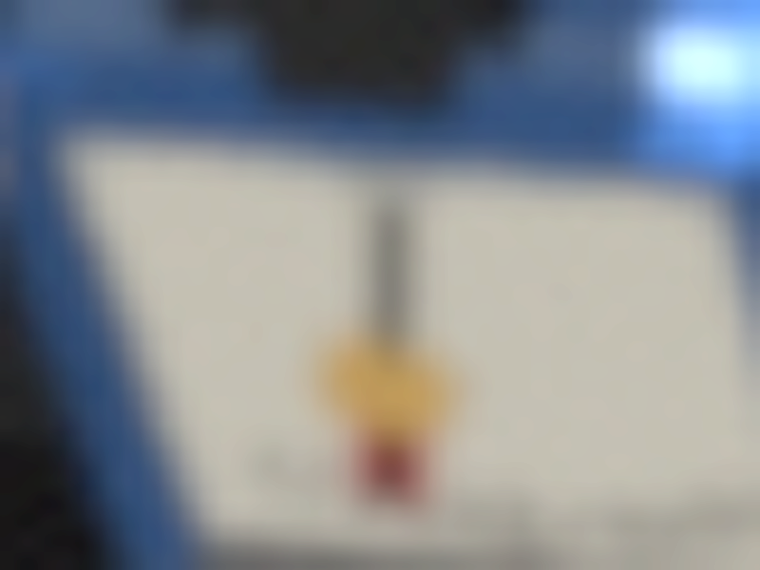

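Run:
```python
from h import *
print(env.sign_off())
```

```text
the job is handed in; nothing more can be done
None
```

I lifted the gauge off the offcut by its rubber post with an 18 N grip and set it level on the sprung stud of the steel base. I then rocked it about the stud head until the pointer settled over the red mark, and handed the job in at about 19.4 s while still holding it there.

**Pointer:** In the last averaged picture the pointer (column 310) sits in the middle of the red tab, with red showing equally on both sides (columns 308 to 312). The gauge was tilted 0.207 rad. My earlier pixel estimates of the mark, from different pictures, ran from about 0.195 to 0.24 rad. I settled it by the pointer being centred on the tab, though parallax could still shift that by about 0.01 rad.

**Stud:** It was pressed about 7 mm of its 16 mm travel by height. The push of about 3.1 N agrees.

**Sole position:** The middle of the sole is on the brass head to within about 2 mm. This relies on the camera calibration, because the two cameras and the robot's own readings differed by 1–2 mm.

**Sideways force:** At the first tilt of 0.25 rad the tool briefly felt about 3 N sideways, probably friction on the stud head. It fell below 1 N after I rocked back.

**Bystanders:** The other things look unmoved in the side picture. I took a late top picture but did not inspect it.

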